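# Clamp a pine strip under a sprung hold-down and keep it pressed

### The job

Pick up the pine strip lying on the table and lay it flat in the channel of the grey hold-down press, pushed in under the raised foot as far as the end stop, and let go of it. Then push the lever's red button down until the pointer stands in the green band of the gauge, so that the foot clamps the strip, and keep it there: finish while still holding the lever down. Do not disturb the two covered weights, the eraser, the tape roll or the dish.

Things in the scene. Friction and masses are not known exactly. Their poses are not given: they have to be found in the camera images.
- pine_strip: loose bare pine offcut, 28 (its x) x 115 (its y) x 8 mm thick (its z), about 15 g, lying flat on the table. Origin: centre of its underside; either end may go into the press first
- press: grey press screwed to the table, turned about z by up to 0.3 rad. Origin on the table under it, z up. T-shaped base plate 12 mm thick: x -20 to +65, y -125 to +100 mm, plus a tongue x -90 to -20, y -35 to +35 mm. The strip's channel runs along press x at y = 0, entered from -x; the lever lies across it along press y, over x = 12 to 28 mm
- channel_mouth (a point): centre of the channel's mouth on the plate's top, at press (-17, 0, 12) mm. The pale wooden fences are 34 mm apart and 7 mm high above the plate from press x = 0 to +45 mm, flaring to about 48 mm apart at the mouth. The steel end stop's face is at press x = +45 mm, 10 mm high above the plate
- lever_hinge (a point): centre of the lever's hinge at press (20, 75, 40) mm; its axis is parallel to press x, the cheeks reach up to z = 47 mm. At rest the steel lever (16 mm wide) rises from here toward press -y
- gauge (a point): centre of the gauge's green band, on a white upright plate at press x = 42 to 46, y = -124 to -94 mm, up to z = 102 mm. The black pointer at the lever's end moves down in front of it; below the green is red
- seat (a point): point fixed in the press on the base plate's top (12 mm above the table), where the middle of the strip's underside lies when the strip is home against the end stop; the strip's length is then along press x. The strip's outer half, press x below -17 mm, is then free of the fences and can be gripped there across its width
- press_foot: round black rubber foot, 18 mm across, under the lever at press x = +20, y about 0 mm. Origin: centre of its lower face, at rest about 35 mm above the table, 15 mm above a seated strip (lowest edge some 2 mm lower). It yields upward into the lever (3 N preload, 0.6 N per mm) and meets a seated strip at a lever angle of about 0.19 rad
- pad_top (a point): centre of the top of the red round button (38 mm across) near the free end of the lever, 150 mm from the hinge; moves with the lever. At rest about 93 to 97 mm above the table, at press x = +20, y about -66 mm; it sinks about 15 mm per 0.1 rad, to 57 mm above the table when the lever is level
- press_lever (a joint): lever angle in rad: 0 raised at rest, grows as the red button is pushed down, level at 0.26, lower stop at 0.40. The pointer is in the green band from 0.22 to 0.30. A spring returns it when let go; holding it at 0.26 with the strip under the foot takes about 6 to 7 N downward on the button
- dark_weight: bystander: green-black covered weight with a brass knob, 30 x 50 x 47 mm, origin at the centre of its underside
- brown_weight: bystander: brown covered weight with a brass knob, 32 x 62 x 51 mm, origin at the centre of its underside
- eraser: bystander: eraser in a blue sleeve, 22 x 46 x 12 mm, origin at the centre of its underside
- tape: bystander: roll of masking tape, 102 mm across, 25 mm high, origin at the centre of its underside
- dish: bystander: white porcelain dish, 68 mm across, 15 mm high, origin at the centre of its underside
There are look-alikes about, which are no part of the job. Of the things that look like the pine_strip, the smaller one is meant.

How it is judged:
On the way:
1. the pine strip lies flat in the channel, against the end stop, and has been let go, with the lever still up (x of pine_strip in the frame of seat between -0.008 and 0.005 m and y of pine_strip in the frame of seat between -0.008 and 0.008 m and z of pine_strip in the frame of seat below 0.003 m and angle between pine_strip's own z axis and vertical below 0.06 rad and angle between the y axis of pine_strip and the x axis of press, either way round below 0.15 rad and contact force between each of the arm, the fingers and pine_strip below 0.1 N and value of joint press_lever below 0.1 rad), for 0.2 s.
At the end, for the whole second after the job is handed in: Robot holds the lever down (over 2 N) at 0.22 to 0.30 rad, pointer in green; the foot presses the strip with over 2 N; the strip lies flat in the channel, within 8 mm of the end stop, its middle within 8 mm of the centre line, within 0.15 rad of its direction, and untouched by the robot (value of joint press_lever between 0.22 and 0.3 rad and contact force between any of the arm, the fingers and press above 2 N and contact force between press_foot and pine_strip above 2 N and x of pine_strip in the frame of seat between -0.008 and 0.005 m and y of pine_strip in the frame of seat between -0.008 and 0.008 m and z of pine_strip in the frame of seat below 0.003 m and angle between the y axis of pine_strip and the x axis of press, either way round below 0.15 rad and contact force between each of the arm, the fingers and pine_strip below 0.1 N); the arm keeps its last pose, push and grip.
It fails at once if a bystander was shifted by more than 30 mm (distance of any of dark_weight, brown_weight, eraser, tape, dish from where it was at the start of the episode above 0.03 m).
It also fails if it takes over 48 s, if anything falls off the work surface, if the arm or the gripper's body presses on something with over 40 N, if the wrist force passes 120 N, or if a joint passes its speed limit or range.

### The arm

A 7-joint arm with a two-finger parallel gripper is mounted at the origin on the work surface; the furniture and walls round the work are solid. World frame = base frame: x ahead of the robot, y to its left, z up, the work surface at z = 0. Lengths are in m, angles in rad, forces in N, time in s.
With the tool pointing down it reaches from about 0.35 to 0.9 m from the base axis. Payload 8.1 kg.
Tool frame: the origin (TCP) lies at the centre of the arm's flange, where the gripper is bolted on; the fingertips stand 178 mm ahead of it and the grasp point (between the pads) lies 159 mm ahead of it; z points along the fingers, y is the line along which they close (so a half turn about z gives the same grasp; the last joint's range is limited). The gripper opens to 92 mm and grips with 3 to 60 N. Pads are 19 mm wide; open, the fingers measure 130 mm over their backs; the gripper's body (75 mm by 190 mm) begins 47 mm behind the grasp point.
Start: joints at [-1.402, 0.434, 0.025, 1.573, -0.012, 1.134, -0.075], TCP at [0.168, 0.602, 0.405] pointing down, gripper open.
Joint ranges: [-2.62, 2.62], [-0.44, 2.09], [-1.27, 1.32], [0.08, 2.57], [-1.32, 4.46], [0.12, 2], [-2.74, 2.74]. Speed limits (rad/s): [2.22, 2.22, 3.01, 3.01, 3.14, 3.14, 3.14].

### API

Orientations are given as a rotation vector (axis times angle).
In Python, from cell import arm gives the robot as it stands. The module is installed in compiled form; this text tells all that it offers.
- The arm moves only by the shell command python3 -m inch 'ROWS' [FORCE]. ROWS is text: rows parted by semicolons, each of 5 numbers parted by spaces: the shift along the tool's x, y, z in m, then the turn about the tool's z in rad, then the finger opening in m, from 0 to 0.0918. In form: x y z roll fingers; .... A call has 1 to 5 rows; each row is the pose to reach, as a shift and turn from the pose commanded when the call began, along the tool's axes at that moment; what a row does not reach only later rows make up. A row lasts 1/10 s, in which the tool goes at most 50 mm and 8.59 degrees, less where a joint would pass 70% of its speed; a pose out of reach is approached as far as the arm can. A call with a gripper value outside its range is refused whole. The fingers move at their own pace and stop on an object; FORCE is the grip in N (left out, the last holds). Time passes only in rows, so rows that repeat a pose let the fingers close. It gives the time, the measured TCP pose, the force, the opening and the grip force at its end, in the units of the state.
- arm.observe(): the state, without advancing time (a new reading comes with each control period).
- arm.get_image(name): name is "scene" or "side" or "wrist"; returns the picture (384x512x3 uint8, red, green, blue); there is no depth.
- arm.get_calibration(name): a dict with "intrinsics" (3x3 intrinsics, pixels), "pose" (4x4, takes a point from camera to world coordinates). Camera axes: x right, y up, looking along -z (the intrinsics and any distortion apply to the point x, -y, -z); pixel columns grow to the right and rows downward; lengths in m; the calibration is good to about 2 mm. A picture is of the moment at which its call begins: read the wrist's pose just before it. get_calibration takes no time and is no camera call; for the wrist camera it gives the pose at the moment of the call.
- arm.sign_off(): hands the job in; it is judged then, once.
Trained networks look in the newest picture that a camera, given by its name, has taken for a name from the list of things; names that differ only in an ending like _2 or _b are one class to them, and where a whole thing is asked for, a point or a joint stands for the part that bears it (a point fixed in the world has none). Each returns a list of dicts, best first, with "conf" (0 to 1); they miss things now and then, are a little off and sometimes report something else, mostly with a low value. They report only what shows in the picture. A call takes as long as a camera call. They do not tell look-alikes from the thing itself.
- arm.look_for(camera, query): "point" ([row, column] in pixels, amid what is visible of it).
- arm.silhouettes(camera, query): "region" (384x512 bool, what is visible of it) and "point" ([row, column] in pixels, amid what is visible of it).
- arm.place_of(camera, query): "point" ([row, column] in pixels: a listed point, or the origin of a listed thing).
The state is a dict: "clock": time; "joints": joint angles; "dq": joint speeds; "joint_efforts": joint torques, N m; "position": TCP position; "ee_rot": TCP orientation; "force": force on the tool from outside, world axes, zero at the start; "ft_torque": the same for the moment, N m; "width": opening from 0.0 (shut) to 1.0 (fully open); "gripper_force": force on a finger pad.
Only numpy, scipy, OpenCV 4.12 (cv2) and the standard library are available. Lean on these libraries where they do the work, as an engineer would, in place of code of your own. Each camera call takes 0.05 s, during which the arm holds its last target. There are 200 camera calls.

## Working session

There is one attempt and no reset: what is moved stays moved. The work goes in short steps, Python scripts to look and compute and a shell command to move; the robot and the scene stay as the last step left them, time stands still between calls to the robot, and variables do not carry over. Pictures are saved under pics/ and viewed, at most 10 in all, crops included, and the job is handed in when it is done.

```bash
mkdir -p pics
cat > h.py <<'E'
import numpy as np,cv2
from cell import arm
from scipy.spatial.transform import Rotation as R
def save(c,n):
    im=arm.get_image(c); cv2.imwrite(f'pics/{n}.png',im[:,:,::-1]); return im
def ray(c,p):
    k=arm.get_calibration(c);K=np.array(k['intrinsics']);T=np.array(k['pose'])
    d=np.linalg.inv(K)@[p[1],p[0],1.]; d=T[:3,:3]@[d[0],-d[1],-d[2]]
    return T[:3,3],d
def onz(c,p,z):
    o,d=ray(c,p); return o+d*(z-o[2])/d[2]
def proj(c,X):
    k=arm.get_calibration(c);K=np.array(k['intrinsics']);T=np.linalg.inv(np.array(k['pose']))
    q=T[:3,:3]@X+T[:3,3]; u=K@[q[0],-q[1],-q[2]]; return u[1]/u[2],u[0]/u[2]
E
python3 - <<'E'
from h import *
a=[save(c,c) for c in("scene","side")]
cv2.imwrite('pics/both.png',np.vstack([cv2.resize(x,(400,300)) for x in a])[:,:,::-1])
print(arm.observe())
for c in("scene","side"):
    k=arm.get_calibration(c);print(k)
    for q,z in (("pine_strip",0),("channel_mouth",.012),("lever_hinge",.04),("pad_top",.095),("seat",.012),("gauge",.07),("press",0),("press_foot",.035)):
        for r in arm.place_of(c,q)[:3]: print(c,q,round(r['conf'],2),np.round(r['point']),np.round(onz(c,r['point'],z),3))
E
```

```text
{'clock': 0.1, 'joints': array([-1.40160905,  0.43514401,  0.02498744,  1.57398744, -0.01158985,
        1.13397381, -0.07509723]), 'dq': array([-3.56177510e-04, -9.52181403e-05, -2.75694946e-04, -3.69016039e-03,
        3.12636953e-04, -4.55024423e-04, -1.95133554e-04]), 'joint_efforts': array([ 3.61546518e-03, -6.69128036e+01,  9.88149494e-01, -3.15144253e+01,
       -6.05321000e-02,  3.74392793e-02,  2.48143283e-05]), 'position': array([0.16776727, 0.60185784, 0.40403643]), 'ee_rot': array([-4.25719648e-01, -3.11256736e+00,  2.14730921e-03]), 'force': array([1.10997527, 0.67544871, 0.71677573]), 'ft_torque': array([ 0.01832197, -0.03307655, -0.00112377]), 'gripper_force': 0.0, 'width': 0.9960058452577512}
{'intrinsics': array([[353.29033851,   0.        , 261.11399655],
       [  0.        , 353.29033851, 199.32130432],
       [  0.        ,   0.        ,   1.        ]]), 'pose': array([[-9.06476763e-01,  3.14363021e-01, -2.81914471e-01,
         1.71154572e-01],
       [-4.22255322e-01, -6.73961645e-01,  6.06198107e-01,
         6.43206056e-01],
       [ 5.66728090e-04,  6.685443
[... 1194 characters left out ...]
],
       [ 0.        ,  0.        ,  0.        ,  1.        ]])}
side pine_strip 0.74 [178. 212.] [0.513 0.224 0.   ]
side pine_strip 0.71 [210. 192.] [0.388 0.069 0.   ]
side channel_mouth 0.67 [217. 258.] [ 0.538 -0.06   0.012]
side lever_hinge 0.56 [192. 263.] [0.593 0.013 0.04 ]
side pad_top 0.72 [216. 260.] [ 0.489 -0.165  0.095]
side pad_top 0.52 [199. 285.] [ 0.585 -0.125  0.095]
side seat 0.82 [214. 264.] [ 0.56  -0.056  0.012]
side seat 0.43 [193. 265.] [0.615 0.044 0.012]
side gauge 0.94 [221. 302.] [ 0.592 -0.203  0.07 ]
side press 0.95 [219. 267.] [ 0.563 -0.068  0.   ]
side press_foot 0.5 [204. 274.] [ 0.592 -0.053  0.035]
side press_foot 0.49 [301. 284.] [ 0.428 -0.397  0.035]
```

View pics/scene.png

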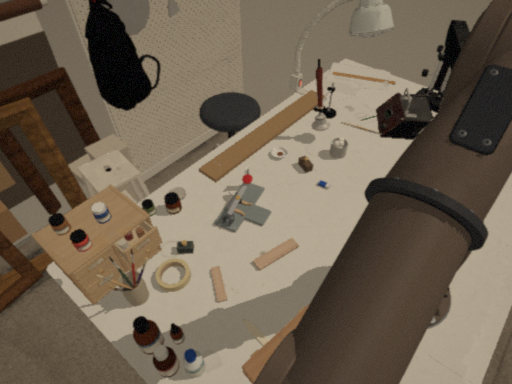

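View pics/side.png

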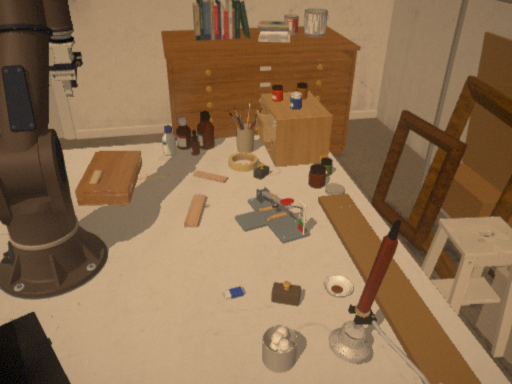

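Scene: candidate A is the strip at scene (284,220) / side (178,212). Candidate B is the longer strip at scene (253,275) / side (210,195). The press is at scene (213,245) / side (217,270), with its button at (178,247) / (202,287). A looks smaller, so I'll measure both on the table plane and check with one crop.

Run:
```python
from h import *
for c in("scene","side"):
    im=arm.get_image(c)
    for q in("pine_strip","tape","dark_weight"):
      for r in arm.silhouettes(c,q)[:3]:
        ys,xs=np.nonzero(r['region'])
        P=np.array([onz(c,(y,x),.006)[:2] for y,x in zip(ys,xs)],np.float32)
        (cx,cy),(w,h),a=cv2.minAreaRect(P)
        print(c,q,round(r['conf'],2),np.round(r['point']),np.round([cx,cy,w,h,a],3))
    if c=="side": cv2.imwrite('pics/crop.png',cv2.resize(im[150:250,160:330],None,fx=4.5,fy=4.5,interpolation=cv2.INTER_CUBIC)[:,:,::-1])
```

```text
scene pine_strip 0.91 [283. 219.] [5.0300e-01 2.2700e-01 3.1000e-02 1.1900e-01 4.0104e+01]
scene pine_strip 0.75 [253. 272.] [3.9000e-01 5.7000e-02 1.5600e-01 4.1000e-02 5.9569e+01]
scene tape 0.72 [269. 171.] [ 0.645  0.257  0.104  0.116 58.045]
scene dark_weight 0.62 [244. 186.] [ 0.668  0.157  0.055  0.05  24.998]
side pine_strip 0.73 [176. 213.] [5.0700e-01 2.2600e-01 4.3000e-02 1.1900e-01 4.3231e+01]
side pine_strip 0.7 [213. 194.] [3.9200e-01 5.9000e-02 1.6900e-01 4.4000e-02 6.0581e+01]
side tape 0.8 [164. 242.] [ 0.65   0.278  0.144  0.096 64.379]
side dark_weight 0.71 [173. 258.] [6.760e-01 1.830e-01 1.050e-01 4.600e-02 5.878e+01]
side dark_weight 0.4 [286. 337.] [ 0.582 -0.388  0.07   0.067 63.939]
```

View pics/crop.png

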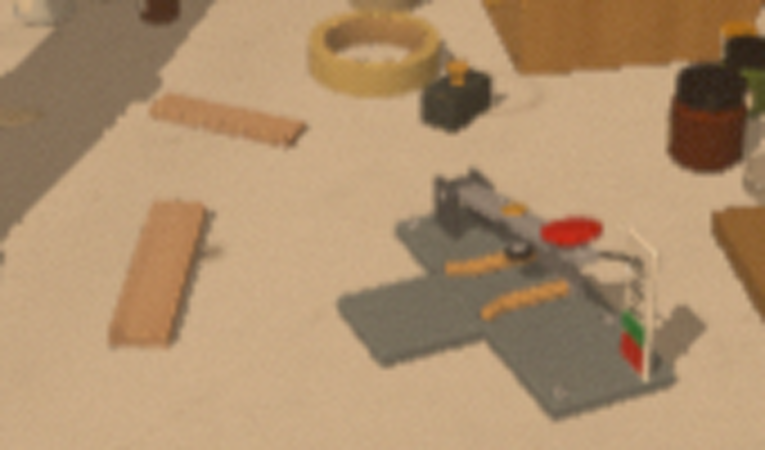

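Crop: strip A (119×31 mm measured, at crop (225,120)) matches the 115×28 description. B is about 156×41 mm, so it's the look-alike. I'm going above A.

```bash
cat >> h.py <<'E'
def go(x,y,z,yaw):
    "shift to world TCP target, tool y at yaw (deg)"
    s=arm.observe();M=R.from_rotvec(s['ee_rot']).as_matrix();p=M.T@(np.array([x,y,z])-s['position'])
    a=np.degrees(np.arctan2(M[1,1],M[0,1]));r=(a-yaw+90)%180-90
    print('GO',np.round(p,4),'roll',round(np.radians(r),3),'now yaw',round(a,2),np.round(s['position'],4),'q',np.round(s['joints'],2),'F',np.round(s['force'],1),'w',round(s['width']*91.8,1),'t',s['clock'])
E
python3 -m inch '-0.105 -0.068 0.02 0.15 0.09; -0.21 -0.136 0.04 0.3 0.09; -0.21 -0.136 0.04 0.3 0.09; -0.21 -0.136 0.04 0.3 0.09; -0.21 -0.136 0.04 0.3 0.09'
python3 -c "
from h import *
go(.503,.226,.33,40)"
```

```text
clock: 1.8
position: [0.3323, 0.4156, 0.3652]
ee_rot: [0.886, 3.014, 0.001]
force: [0.6, 1.1, 0.1]
width: 0.977
gripper_force: 0.0
GO [-0.2461 -0.0672  0.0352] roll 0.301 now yaw 57.25 [0.3323 0.4156 0.3652] q [-1.11  0.32  0.15  1.86 -0.06  0.96  0.06] F [0.6 1.1 0.1] w 89.7 t 1.8
```

```bash
python3 -m inch '-0.246 -0.067 0.03 0.3 0.09; -0.246 -0.067 0.03 0.3 0.09; -0.246 -0.067 0.03 0.3 0.09; -0.246 -0.067 0.03 0.3 0.09; -0.246 -0.067 0.03 0.3 0.09'
python3 -m inch '0 0 0 0 0.09;0 0 0 0 0.09'
python3 - <<'E'
from h import *
go(.503,.226,.33,40)
save("wrist","w1")
for r in arm.silhouettes("wrist","pine_strip")[:3]:
    ys,xs=np.nonzero(r['region'])
    P=np.array([onz("wrist",(y,x),.008)[:2] for y,x in zip(ys,xs)],np.float32)
    (cx,cy),(w,h),a=cv2.minAreaRect(P)
    print(round(r['conf'],2),np.round(r['point']),np.round([cx,cy,w,h,a],4))
E
```

```text
clock: 2.3
position: [0.4986, 0.2311, 0.3361]
ee_rot: [1.326, 2.848, 0.001]
force: [0.6, 1.2, 1.0]
width: 0.979
gripper_force: 0.0
clock: 2.5
position: [0.4983, 0.2313, 0.3359]
ee_rot: [1.331, 2.845, -0.0]
force: [-0.1, 0.7, 0.3]
width: 0.981
gripper_force: 0.0
GO [-0.0071  0.0002  0.0059] roll -0.003 now yaw 39.85 [0.4983 0.2313 0.3359] q [-0.74  0.39  0.28  1.86 -0.13  0.91  0.3 ] F [-0.1  0.7  0.3] w 90.1 t 2.5
0.8 [180. 258.] [5.06600e-01 2.28800e-01 2.79000e-02 1.15400e-01 4.12222e+01]Traceback (most recent call last):
  File "<stdin>", line 6, in <module>
  File "h.py", line 11, in onz
    o,d=ray(c,p); return o+d*(z-o[2])/d[2]
        ~~~^^^^^
  File "h.py", line 7, in ray
    k=arm.get_calibration(c);K=np.array(k['intrinsics']);T=np.array(k['pose'])
ValueError: time passes only in moves, steps and waits
```

View pics/w1.png

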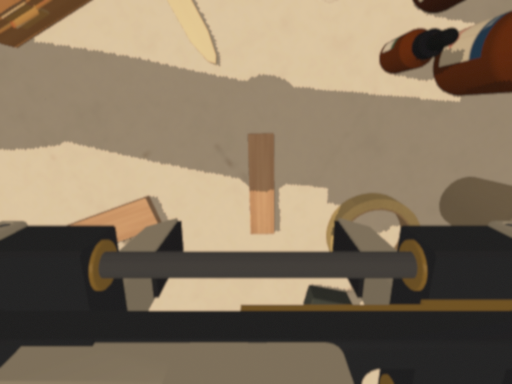

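Wrist view: strip A is central at about (183,262) and measures 27.9×115.4 mm at (0.507,0.229), so it's the right one. I'll grip 32 mm toward the end that stays outside the press.

```bash
python3 -c "
from h import *
go(.4856,.253,.20,41.2)"
python3 -m inch '0.0248 0.007 0.05 -0.024 0.065;0.0248 0.007 0.1 -0.024 0.065;0.0248 0.007 0.125 -0.024 0.065;0.0248 0.007 0.136 -0.024 0.065;0.0248 0.007 0.136 -0.024 0.065' 20
python3 -c "
from h import *
go(.4856,.253,.1805,41.2)"
```

```text
GO [0.022  0.0038 0.1361] roll -0.019 now yaw 40.12 [0.4969 0.2336 0.3361] q [-0.75  0.39  0.28  1.86 -0.13  0.91  0.3 ] F [-0.3  0.2  0.1] w 90.0 t 2.6
clock: 3.1
position: [0.486, 0.257, 0.1992]
ee_rot: [-1.289, -2.863, 0.003]
force: [0.5, -0.7, 0.6]
width: 0.71
gripper_force: 0.0
GO [-0.0027 -0.0029  0.0187] roll 0.006 now yaw 41.52 [0.486  0.257  0.1992] q [-0.74  0.58  0.21  1.97 -0.2   0.62  0.33] F [ 0.5 -0.7  0.6] w 65.2 t 3.1
```

```bash
python3 -m inch '-0.003 -0.003 0.01 0 0.065;-0.003 -0.003 0.0185 0 0.065;-0.003 -0.003 0.0185 0 0.065'
python3 -m inch '0 0 0 0 0.01;0 0 0 0 0.01;0 0 0 0 0.01;0 0 0 0 0.01;0 0 0 0 0.01' 20
python3 -m inch '0 0 0 0 0.01;0 0 0 0 0.01;0 0 0 0 0.01'
```

```text
clock: 3.4
position: [0.4866, 0.2517, 0.1815]
ee_rot: [-1.293, -2.863, -0.0]
force: [-1.8, -0.1, -0.4]
width: 0.709
gripper_force: 0.0
clock: 3.9
position: [0.4867, 0.252, 0.1817]
ee_rot: [1.292, 2.863, 0.0]
force: [0.0, 0.2, -0.4]
width: 0.322
gripper_force: 0.1
clock: 4.2
position: [0.4867, 0.2519, 0.1817]
ee_rot: [1.292, 2.863, 0.0]
force: [-0.6, -0.3, 1.9]
width: 0.302
gripper_force: 20.0
```

```bash
python3 -m inch '0 0 -0.04 0 0.01;0 0 -0.08 0 0.01;-0.02 -0.02 -0.12 -0.1 0.01;-0.06 -0.05 -0.16 -0.2 0.01;-0.10 -0.08 -0.19 -0.3 0.01'
python3 -c "
from h import *
go(.71,-.07,.42,90)"
```

```text
clock: 4.7
position: [0.4911, 0.1421, 0.3615]
ee_rot: [0.84, 3.026, 0.002]
force: [1.3, 0.6, 0.2]
width: 0.297
gripper_force: 20.0
GO [-0.297  -0.0688 -0.0583] roll -0.542 now yaw 58.96 [0.4911 0.1421 0.3615] q [-0.56  0.29  0.22  1.92 -0.08  0.94  0.73] F [1.3 0.6 0.2] w 27.3 t 4.7
```

```bash
python3 -m inch '-0.03 -0.007 -0.04 -0.15 0.01;-0.09 -0.02 -0.058 -0.3 0.01;-0.15 -0.035 -0.058 -0.45 0.01;-0.2 -0.047 -0.058 -0.54 0.01;-0.2 -0.047 -0.058 -0.54 0.01'
python3 -c "
from h import *
go(.71,-.07,.42,90)"
```

```text
clock: 5.2
position: [0.6392, -0.0055, 0.4177]
ee_rot: [0.012, 3.141, -0.002]
force: [-0.0, 0.4, -1.3]
width: 0.297
gripper_force: 20.0
GO [-0.0713 -0.064  -0.0022] roll -0.007 now yaw 89.57 [ 0.6392 -0.0055  0.4177] q [-0.21  0.45  0.2   1.53 -0.09  1.17  1.57] F [-0.   0.4 -1.3] w 27.3 t 5.2
```

```bash
python3 -m inch '-0.04 -0.03 0 0 0.01;-0.07 -0.064 0 0 0.01;-0.07 -0.064 0 0 0.01;-0.07 -0.064 0 0 0.01'
cat > press.py <<'E'
from h import *
from scipy.optimize import least_squares
from collections import defaultdict
PT={"channel_mouth":(-17,0,12),"lever_hinge":(20,75,40),"seat":(-12.5,0,12),"press":(0,0,0),"pad_top":(20,-66,95),"gauge":None}
def fit(cams):
    O=[]
    for c in cams:
        arm.get_image(c)
        for q,X in PT.items():
            if X is None: continue
            for r in arm.place_of(c,q)[:2]: O.append((c,q,r['conf'],r['point']))
    cal={c:arm.get_calibration(c) for c in cams}
    def pr(c,X):
        k=cal[c];K=np.array(k['intrinsics']);T=np.linalg.inv(np.array(k['pose']))
        q=T[:3,:3]@X+T[:3,3];u=K@[q[0],-q[1],-q[2]];return np.array([u[1]/u[2],u[0]/u[2]]),abs(q[2])/K[0,0]
    def res(p):
        C,S=np.cos(p[2]),np.sin(p[2]);o=[]
        for c,q,w,pt in O:
            X=np.array(PT[q])/1e3; W=np.array([p[0]+C*X[0]-S*X[1],p[1]+S*X[0]+C*X[1],X[2]])
            u,m=pr(c,W); o+=list((u-pt)*m*1e3)
        return np.array(o)
    s=least_squares(res,[.575,-.065,-.07],loss='cauchy',f_scale=3,x_scale=[.01,.01,.1])
    e=res(s.x).reshape(-1,2)
    for a,b in zip(O,e): print(a[0],a[1],round(a[2],2),np.round(a[3]),'err mm',np.round(b,1))
    print('POSE',s.x)
E
python3 - <<'E'
from press import *
go(.71,-.07,.42,90)
save("wrist","w2"); fit(["wrist"]); fit(["wrist","scene","side"])
E
```

```text
clock: 5.6
position: [0.7073, -0.0675, 0.4165]
ee_rot: [-0.016, -3.14, 0.001]
force: [0.5, 1.0, -0.1]
width: 0.3
gripper_force: 20.0
GO [-0.0027 -0.0025 -0.0035] roll -0.01 now yaw 89.42 [ 0.7073 -0.0675  0.4165] q [-0.11  0.57  0.22  1.33 -0.12  1.26  1.68] F [ 0.5  1.  -0.1] w 27.5 t 5.6
wrist channel_mouth 0.79 [ 39. 259.] err mm [-0.9 -0.8]
wrist lever_hinge 0.94 [ 69. 321.] err mm [0.8 1.4]
wrist seat 0.67 [ 38. 258.] err mm [ 5.3 -0.3]
wrist press 0.82 [ 58. 258.] err mm [-3.6  0.2]
wrist pad_top 0.93 [ 58. 190.] err mm [ 0.3 -0.2]
POSE [ 0.56923705 -0.06390786 -0.02898061]
wrist channel_mouth 0.63 [ 40. 256.] err mm [-1.1  2.2]
wrist lever_hinge 0.57 [ 71. 324.] err mm [-2.2 -1.1]
wrist lever_hinge 0.49 [113. 500.] err mm [ -50.6 -204.5]
wrist seat 0.82 [ 41. 260.] err mm [ 1.7 -1.9]
wrist press 0.55 [ 56. 257.] err mm [0.  1.4]
wrist pad_top 0.72 [ 58. 190.] err mm [1.9 0.3]
scene channel_mouth 0.87 [212. 250.] err mm [-10.7  -9.7]
scene lever_hinge 0.75 [214. 229.] err mm [ 6.3 -6.5]
scene lever_hinge 0.61 [206. 244.] err mm [ 31.4 -56.5]
scene seat 0.58 [208. 250.] err mm [  4.6 -11.3]
scene press 0.81 [206. 242.] err mm [15.   4.5]
scene pad_top 0.5 [176. 244.] err mm [3.5 6.9]
scene pad_top 0.24 [208. 246.] err mm [-105.3    0.3]
side channel_mouth 0.58 [215. 260.] err mm [ 3.5 10.2]
side channel_mouth 0.18 [298. 284.] err mm [-231.1  -58.6]
side lever_hinge 0.83 [193. 262.] err mm [-0.9  2.9]
side lever_hinge 0.49 [296. 234.] err mm [-308.5   85.1]
side seat 0.71 [215. 264.] err mm [1.8 0. ]
side press 0.81 [217. 270.] err mm [ 4.2 -4.5]
side pad_top 0.69 [197. 285.] err mm [7.  5.5]
POSE [ 0.57009786 -0.0645407  -0.01837101]
```

View pics/w2.png

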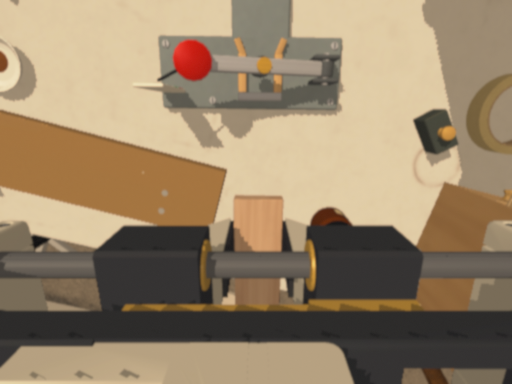

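Wrist view: the press plate corners are at about (37,160), (38,341), (109,339) and (107,164), with the button at (60,192), hinge at (68,325) and end stop at (97,261). The strip's outer end is at (197,258), held square. Next I'll fit the pose from the plate corners.

Run:
```python
from h import *
im=cv2.imread('pics/w2.png')
c=np.array([(160,37),(341,38),(339,109),(164,107)],np.float32).reshape(-1,1,2)
g=cv2.cvtColor(im,cv2.COLOR_BGR2GRAY)
c=cv2.cornerSubPix(g,c.copy(),(4,4),(-1,-1),(3,30,.01)).reshape(-1,2);print(np.round(c,1).tolist())
W=np.array([onz("wrist",(v,u),.012)[:2] for u,v in c])
L=np.array([(-20,-125),(-20,100),(65,100),(65,-125)])/1e3
a,b=L-L.mean(0),W-W.mean(0)
th=np.arctan2((a[:,0]*b[:,1]-a[:,1]*b[:,0]).sum(),(a*b).sum());C,S=np.cos(th),np.sin(th);Rm=np.array([[C,-S],[S,C]])
t=W.mean(0)-Rm@L.mean(0);print('pose',t,th,'res mm',np.round((L@Rm.T+t-W)*1e3,1).tolist())
print('tool',arm.observe()['position'])
for q in("seat(-12.5)",-12.5),("stop",45),("grip -44.5",-44.5): print(q[0],t+Rm@[q[1]/1e3,0])
print('pad',t+Rm@[.02,-.066])
# strip outer end & edges at tip height
for p in((197,235),(197,283),(225,234),(225,283)): print(onz("wrist",p,.4165-.178+.006))
```

```text
[[158.3000030517578, 35.79999923706055], [341.3999938964844, 37.900001525878906], [341.6000061035156, 109.4000015258789], [163.3000030517578, 106.19999694824219]]
pose [ 0.57013157 -0.06023557] -0.016408282174938962 res mm [[-0.9, 0.2], [-1.4, 3.4], [0.1, -4.2], [2.2, 0.7]]
tool [ 0.70704848 -0.0661719   0.41760235]
seat(-12.5) [ 0.55763326 -0.06003047]
stop [ 0.61512552 -0.06097391]
grip -44.5 [ 0.52563756 -0.05950543]
pad [ 0.58904598 -0.12655483]
[ 0.68161581 -0.07864955  0.2445    ]
[ 0.68184033 -0.0520015   0.2445    ]
[ 0.69834713 -0.07971555  0.2445    ]
[ 0.69858385 -0.0517378   0.2445    ]
```

Run:
```python
from h import *
im=cv2.imread('pics/w2.png')[20:125,150:350]
cv2.imwrite('pics/c2.png',cv2.resize(im,None,fx=4,fy=4,interpolation=cv2.INTER_CUBIC))
```

```text
(no output)
```

View pics/c2.png

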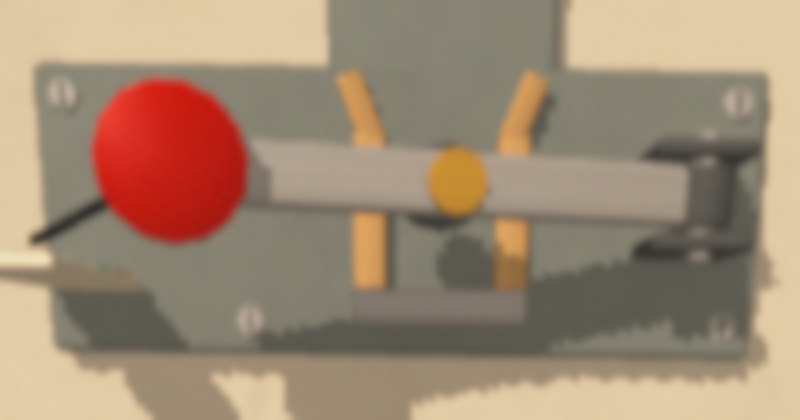

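Crop: the fences' inner faces meet the stop at crop (387,288) and (497,288), the mouth tips are at (360,72) and (527,72), and the plate corners are (38,65), (768,73), (748,355) and (57,348).

Run:
```python
from h import *
P=[((38,65),.012,(-20,-125)),((768,73),.012,(-20,100)),((748,355),.012,(65,100)),((57,348),.012,(65,-125)),((387,288),.019,(45,-17)),((497,288),.019,(45,17)),((360,75),.019,(-17,-24)),((525,75),.019,(-17,24))]
W=np.array([onz("wrist",(20+v/4,150+u/4),z)[:2] for (u,v),z,_ in P]);L=np.array([l for _,_,l in P])/1e3
a,b=L-L.mean(0),W-W.mean(0)
th=np.arctan2((a[:,0]*b[:,1]-a[:,1]*b[:,0]).sum(),(a*b).sum());C,S=np.cos(th),np.sin(th);Rm=np.array([[C,-S],[S,C]])
t=W.mean(0)-Rm@L.mean(0);print('pose',t,th,np.degrees(th),'res mm',np.round((L@Rm.T+t-W)*1e3,1).tolist())
for q in(-12.5,-44.6,-120): print(q,t+Rm@[q/1e3,0])
print('pad',t+Rm@[.02,-.066])
x=t+Rm@[-.128,0]; go(x[0],x[1],.25,90+np.degrees(th))
```

```text
pose [ 0.57060088 -0.06109425] -0.017132846947556814 -0.9816398211386007 res mm [[-1.0, -2.1], [-1.2, 1.8], [1.5, 0.9], [1.6, -1.4], [0.6, 0.1], [0.9, -0.2], [-1.3, 1.1], [-0.9, -0.1]]
-12.5 [ 0.55810271 -0.0608801 ]
-44.6 [ 0.52600742 -0.06033016]
-120 [ 0.45061849 -0.05903841]
pad [ 0.58946723 -0.12742721]
GO [0.2645 0.0052 0.1676] roll 0.009 now yaw 89.55 [ 0.707  -0.0662  0.4176] q [-0.11  0.57  0.22  1.33 -0.12  1.26  1.68] F [-0.1  0.6 -0.2] w 27.5 t 6.85
```

```bash
python3 -m inch '0.05 0.001 0 0.009 0.01;0.1 0.002 0 0.009 0.01;0.15 0.003 0.0 0.009 0.01;0.2 0.004 0.0 0.009 0.01;0.25 0.005 0.0 0.009 0.01'
python3 -m inch '0.0145 0.000 0.04 0 0.01;0.0145 0 0.08 0 0.01;0.0145 0.000 0.12 0 0.01;0.0145 0 0.16 0 0.01;0.0145 0.000 0.18 0 0.01'
python3 -m inch '0 0 0 0 0.01'
python3 -c "
from h import *
t=np.array([.5706,-.0611]);x=t+np.array([-.122,.0021]); go(x[0],x[1],.197,89.0)"
```

```text
clock: 7.35
position: [0.4551, -0.0592, 0.4176]
ee_rot: [0.026, 3.141, 0.0]
force: [0.4, -0.2, 0.2]
width: 0.3
gripper_force: 20.0
clock: 7.85
position: [0.4417, -0.0589, 0.2353]
ee_rot: [-0.026, -3.139, 0.0]
force: [-0.3, -0.1, 0.4]
width: 0.304
gripper_force: 20.0
clock: 7.95
position: [0.4417, -0.0589, 0.2356]
ee_rot: [-0.027, -3.137, 0.0]
force: [0.1, 0.1, 0.1]
width: 0.304
gripper_force: 20.0
GO [-0.0071  0.      0.0385] roll 0.0 now yaw 89.03 [ 0.4417 -0.0589  0.2356] q [-0.12  0.39  0.17  2.19 -0.12  0.57  1.69] F [0.1 0.1 0.1] w 27.9 t 7.95
```

```bash
python3 -m inch '0 0 0.02 0 0.01;0 0 0.0385 0 0.01;0 0 0.0385 0 0.01'
python3 -m inch '-0.015 0 0 0 0.01;-0.03 0 0 0 0.01;-0.045 0 0 0 0.01;-0.055 0 0 0 0.01;-0.055 0 0 0 0.01'
python3 - <<'E'
from h import *
go(.527,-.0603,.1935,89.0)
im=arm.get_image("side")
cv2.imwrite('pics/s3.png',cv2.resize(im[150:250,190:330],None,fx=5,fy=5,interpolation=cv2.INTER_CUBIC)[:,:,::-1])
E
```

```text
clock: 8.25
position: [0.4427, -0.0589, 0.1989]
ee_rot: [-0.027, -3.14, -0.0]
force: [-0.8, 0.9, 0.3]
width: 0.305
gripper_force: 20.0
clock: 8.75
position: [0.4993, -0.0598, 0.2004]
ee_rot: [0.026, 3.138, -0.0]
force: [0.1, -0.3, -0.4]
width: 0.299
gripper_force: 20.0
GO [-0.0277 -0.      0.007 ] roll 0.001 now yaw 89.05 [ 0.4993 -0.0598  0.2004] q [-0.1   0.52  0.15  2.08 -0.14  0.55  1.71] F [ 0.1 -0.3 -0.4] w 27.5 t 8.75
```

View pics/s3.png

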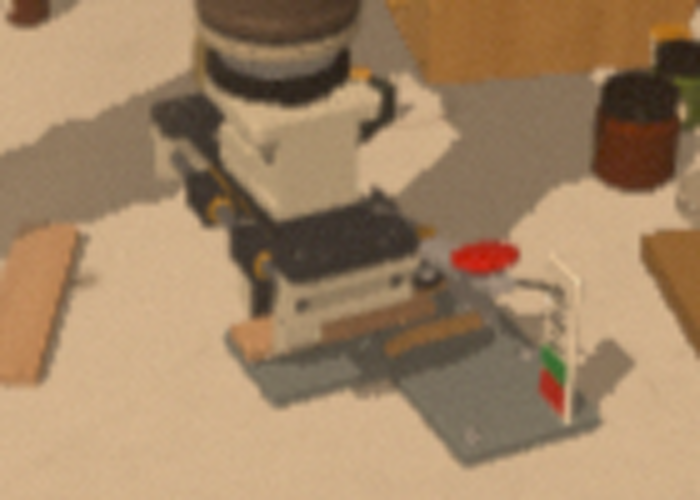

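Side crop: the level strip at (300,335) enters between the fences with the lever still up. I'll lower it onto the plate and push in to the stop.

```bash
python3 -m inch '0 0 0.004 0 0.01;0 0 0.006 0 0.01;-0.012 0 0.006 0 0.01;-0.022 0 0.006 0 0.01;-0.022 0 0.006 0 0.01'
python3 -m inch '-0.003 0 0 0 0.01;-0.005 0 0 0 0.01;-0.007 0 0 0 0.01;-0.007 0 0 0 0.01'
python3 -c "
from h import *
go(.527,-.0603,.1935,89.0)"
```

```text
clock: 9.3
position: [0.5206, -0.0602, 0.1931]
ee_rot: [0.026, 3.14, -0.0]
force: [0.5, -0.0, -1.1]
width: 0.3
gripper_force: 20.0
clock: 9.7
position: [0.5246, -0.0604, 0.1927]
ee_rot: [-0.027, -3.136, -0.001]
force: [-8.6, 0.2, 9.1]
width: 0.301
gripper_force: 20.0
GO [-0.0024  0.0002 -0.0008] roll 0.0 now yaw 89.01 [ 0.5246 -0.0604  0.1927] q [-0.09  0.56  0.15  2.02 -0.15  0.57  1.71] F [-8.6  0.2  9.1] w 27.6 t 9.7
```

The strip is against the stop (8.6 N) and down on the plate. Releasing and lifting clear.

```bash
python3 -m inch '0.002 0 -0.001 0 0.01;0.002 0 -0.001 0 0.05;0.002 0 -0.001 0 0.05;0.002 0 -0.001 0 0.05;0.002 0 -0.001 0 0.05'
python3 -m inch '0 0 -0.01 0 0.05;0.02 0 -0.04 0 0.05;0.06 0 -0.08 0 0.05;0.06 0 -0.12 0 0.05;0.06 0 -0.16 0 0.05'
python3 - <<'E'
from h import *
im=arm.get_image("side")
cv2.imwrite('pics/s4.png',cv2.resize(im[170:250,210:330],None,fx=6,fy=6,interpolation=cv2.INTER_CUBIC)[:,:,::-1])
go(.71,-.07,.42,90)
E
```

```text
clock: 10.2
position: [0.5249, -0.0603, 0.1941]
ee_rot: [0.026, 3.141, 0.0]
force: [-0.0, -0.6, 0.2]
width: 0.537
gripper_force: 0.0
clock: 10.7
position: [0.463, -0.0596, 0.3564]
ee_rot: [-0.027, -3.141, -0.0]
force: [1.1, -0.8, 0.2]
width: 0.546
gripper_force: 0.0
GO [-0.2452 -0.0057 -0.0555] roll -0.018 now yaw 88.98 [ 0.4654 -0.0599  0.3624] q [-0.16  0.22  0.21  2.01 -0.06  0.9   1.63] F [ 2.7 -0.4  4.3] w 49.9 t 10.75
```

View pics/s4.png

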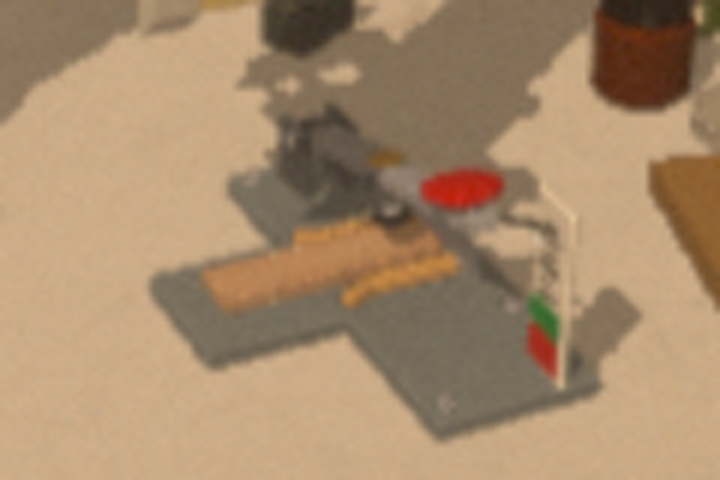

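Side crop: the strip is home between the fences under the foot, flat, with its outer end at (220,290) and the lever still up. Now closing the fingers and moving above the button.

```bash
python3 -m inch '-0.04 -0.02 0 0 0;-0.08 -0.05 0 0 0;-0.12 -0.07 0.02 0 0;-0.123 -0.074 0.035 0 0;-0.123 -0.074 0.035 0 0'
python3 -m inch '0 0 0 0 0;0 0 0 0 0'
python3 - <<'E'
from h import *
go(.5894,-.1324,.285,89.0)
im=save("side","s5")
for r in arm.place_of("side","pad_top")[:2]: print(r['conf'],r['point'],onz("side",r['point'],.095))
E
```

```text
clock: 11.25
position: [0.586, -0.1361, 0.317]
ee_rot: [-0.029, -3.138, 0.0]
force: [-0.5, 0.2, -0.0]
width: 0.162
gripper_force: 0.0
clock: 11.45
position: [0.5858, -0.1346, 0.3203]
ee_rot: [0.025, 3.141, 0.001]
force: [0.6, -1.0, 0.3]
width: 0.02
gripper_force: 0.0
GO [-0.0035  0.0023  0.0353] roll 0.001 now yaw 89.08 [ 0.5858 -0.1346  0.3203] q [-0.03  0.48  0.23  1.75 -0.13  0.93  1.82] F [ 0.6 -1.   0.3] w 1.8 t 11.45
0.8 [195.3, 287.3] [ 0.60100674 -0.11068583  0.095     ]
0.5 [177.1, 258.1] [0.57516963 0.01285643 0.095     ]
```

Descend in stages: contact is expected near TCP z 0.272 and the lever is level near 0.235.

```bash
python3 -m inch '-0.0035 0.002 0.02 0 0;-0.0035 0.002 0.035 0 0;-0.0035 0.002 0.045 0 0;-0.0035 0.002 0.055 0 0;-0.0035 0.002 0.055 0 0'
python3 -m inch '0 0 0.006 0 0;0 0 0.012 0 0;0 0 0.018 0 0;0 0 0.018 0 0'
python3 -m inch '0 0 0.004 0 0;0 0 0.008 0 0;0 0 0.01 0 0;0 0 0.01 0 0;0 0 0.01 0 0'
```

```text
clock: 12.05
position: [0.5897, -0.1333, 0.2635]
ee_rot: [-0.026, -3.141, -0.0]
force: [-1.0, 1.3, 1.9]
width: 0.007
gripper_force: 0.7
clock: 12.45
position: [0.5901, -0.1337, 0.2458]
ee_rot: [0.027, 3.141, -0.001]
force: [-0.4, -0.9, 3.8]
width: 0.006
gripper_force: 2.1
clock: 12.95
position: [0.5901, -0.1344, 0.2367]
ee_rot: [0.028, 3.14, -0.002]
force: [0.2, -3.4, 7.3]
width: 0.001
gripper_force: 3.0
```

```bash
python3 -m inch '0 0 0.001 0 0;0 0 0.001 0 0;0 0 0.001 0 0'
python3 - <<'E'
from h import *
im=arm.get_image("side")
cv2.imwrite('pics/s6.png',cv2.resize(im[170:250,220:330],None,fx=7,fy=7,interpolation=cv2.INTER_CUBIC)[:,:,::-1])
for _ in range(3):
    arm.get_image("scene");s=arm.observe();print(s['position'],s['force'])
E
```

```text
clock: 13.25
position: [0.5901, -0.1345, 0.2358]
ee_rot: [0.028, 3.14, -0.002]
force: [-0.9, -4.1, 7.1]
width: 0.003
gripper_force: 3.2
[ 0.59010827 -0.13451744  0.23582094] [ 0.48088003 -3.28440074  7.35432229]
[ 0.59013689 -0.13451868  0.23583197] [-0.35912595 -4.1520999   5.81503019]
[ 0.59012889 -0.13454261  0.23583817] [-1.05499792 -3.4127448   6.51475754]
```

View pics/s6.png

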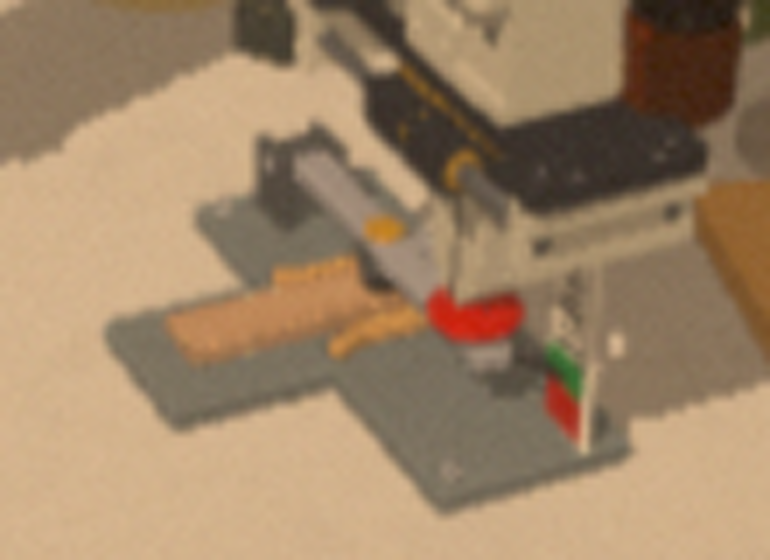

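Crop: the foot at (385,275) is on the strip, the button at (475,310) is held down, and the pointer at about (535,360) is level with the green band. The 6–7 N and the tip height both match the lever at about 0.26 rad.

```bash
python3 -c "
from cell import arm
print(arm.sign_off())"
```

```text
the job is handed in; nothing more can be done
None
```

I handed the job in at about 13.5 s with the strip against the end stop and released, the foot clamping it, and the arm holding the button down with about 6–7 N (pointer in the green, lever near 0.26 rad); sign-off gave no verdict.

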